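# Close up the findings chest

## Task

Close up the little blue findings chest on the shoe-repair bench before sanding starts: push both open drawers fully home first, and after that push the raised grey lid down until it lies flat on the chest. Only push with the fingertips: do not pull a drawer further out or raise the lid further, and leave the jar, the tin and the shoe where they are.

Things in the scene. Friction and masses are not known exactly. Their poses are not given: they have to be found in the camera images.
- chest: Blue steel chest screwed to the bench, 180 deep (x) x 300 wide (y) x 105 mm high to its rim. Origin: centre of its underside, on the bench. Its front (drawer side) looks along its own -x, towards the robot; +y is its left side as the robot sees it. Two drawers lie side by side in the lower 63 mm; above them is an open tray with thread spools (they stay below the rim), covered by the lid. Place and yaw vary.
- drawer_left (a joint): How far the left drawer (the chest's +y side, centre line 72 mm off the chest's middle) stands out, m: 0 fully home, with its front flush with the chest's front 90 mm ahead of the chest's origin; grows as it comes out along the chest's -x; stop at 0.11. Starts 35 to 80 mm out. It slides with about 1.5 N of friction, has no spring or catch, and stays where it is left.
- drawer_left_pull (a point): Centre of the front face of the left drawer's yellow block pull (24 mm deep, 44 wide, 16 high), 45 mm above the bench. The pull stands 24 mm out from the flat grey drawer front (136 wide, from 8 to 62 mm above the bench). Moves with the drawer; axes as the chest's. The drawer is pushed home along the chest's +x; fully home, this point is 114 mm ahead of the chest's origin.
- drawer_right (a joint): The same for the right drawer (the chest's -y side), m.
- drawer_right_pull (a point): The same point on the right drawer's yellow pull.
- lid (a joint): Angle of the lid, rad: 0 lies flat on the rim (shut), grows as it opens upward about its hinge along the far (+x) top edge of the chest; stop at 1.6. Starts 0.65 to 1.05 open. The hinge is stiff (about 0.5 N m of friction, no spring): the lid stays at any angle and about 2 to 4 N at its free edge pushes it down.
- lid_edge (a point): Middle of the lid's free edge, on the lid's outer (upper) face. The lid is a flat grey plate 186 from hinge to free edge, 300 wide, 8 mm thick, with a narrow yellow stripe along the free edge of the outer face. Shut, this point is 113 mm above the bench and 96 mm ahead of the chest's origin. Moves with the lid: its own -x points from the hinge to the free edge and its z out of the outer face.
- lid_hinge (a point): Middle of the lid's hinge line, which runs along the chest's y: 90 mm behind the chest's origin, 105 mm above the bench. Fixed to the chest (the underside of the lid starts here).
- cement_jar: Bystander: closed amber jar with red cap, 60 mm across, 85 high; origin at the centre of its underside. It and the tin stand in front of the chest's two front corners, about 200 mm either side of its middle line; which stands where varies.
- polish_tin: Bystander: round dark tin with a white cap, 72 mm across, 45 high; origin at the centre of its underside.
- shoe: Bystander: brown leather shoe with black sole, about 260 mm long, 85 wide, 85 high, standing to the left of the chest; origin under its heel, on the underside of its sole, about 20 mm ahead of the back end; toe to its +x.

How it is judged:
By the outcome, as a careful person would: the job done as asked, in the order asked, and still so for the second after the job is handed in, with the robot touching nothing.
It also fails if it takes over 64 s, if anything falls off the work surface, if the arm or the gripper's body presses on something with over 40 N, if the wrist force passes 120 N, or if a joint passes its speed limit or range.

## Robot

A 6-joint arm with a two-finger parallel gripper is mounted at the origin on the work surface. World frame = base frame: x ahead of the robot, y to its left, z up, the work surface at z = 0. Lengths are in m, angles in rad, forces in N, time in s.
With the tool pointing down it reaches from about 0.375 to 0.975 m from the base axis. Payload 3.8 kg.
Tool frame: the origin (TCP) lies midway between the tips of the shut fingers; the grasp point (between the pads) lies 19 mm behind it; z points along the fingers, y is the line along which they close (so a half turn about z gives the same grasp; the last joint's range is limited). The gripper opens to 88 mm and grips with 3 to 60 N. Pads are 18 mm wide; open, the fingers measure 123 mm over their backs; the gripper's body (75 mm by 187 mm) begins 45 mm behind the grasp point.
Start: joints at [1.133, 0.264, 1.604, -0, 1.274, -0.037], TCP at [0.263, 0.622, 0.239] pointing down, gripper open.
Joint ranges: [-2.63, 2.63], [-0.94, 2.18], [0.31, 2.57], [-1.31, 4.45], [0, 2.66], [-2.55, 2.55]. Speed limits (rad/s): [2.57, 2.57, 3.14, 3.14, 3.14, 3.14].

## Interface

Orientations are given as a rotation vector (axis times angle).
In Python, from cell import manip, inverse_kinematics, cams, order gives the robot as it stands. Calls block until the motion is done:
- manip.move_pose(position, orientation): joint-space move of the TCP to a pose.
- manip.move_linear(position, rate=0.15, rot=None): straight line of the TCP; rot=None keeps the orientation; rate is the mean speed in m/s.
- manip.set_joints(angles): joint-space move.
- manip.set_gripper(opening, force=None): finger opening in m; force is the grip in N (None keeps the last); returns when the fingers have stopped.
- manip.dwell(seconds).
- inverse_kinematics(position, orientation): joint angles nearest the present ones, or None.
- manip.state(): the state.
- cams.capture(name): name is "scene" or "top"; returns a dict with "image" (480x640x3 uint8, blue, green, red), "z_map" (480x640 float32, m along the optical axis (not along the pixel's ray), 0 where there is no reading), "intrinsics" (3x3 intrinsics, pixels), "k1" (the pictures are not rectified: a ray, as slopes to the right and down, at radius r is drawn at 1 + k1 r^2 times it, then the intrinsics apply), "position" and "orientation" of the camera in the world. Camera axes: x right, y down, z forward; pixel columns grow to the right and rows downward; lengths in m; the calibration is good to about 2 mm. A picture is of the moment at which its call begins.
A pose or a line that the arm cannot do raises manip.IKError and nothing moves.
- order.close_job(): hands the job in; it is judged then, once.
The state is a dict: "clock": time; "joint_pos": joint angles; "joint_velocities": joint speeds; "tau": joint torques, N m; "tool_pos": TCP position; "tcp_rot": TCP orientation; "contact_force": force on the tool from outside, world axes, zero at the start; "moment": the same for the moment, N m; "gripper_width": finger opening in m; "grasp_force": force on a finger pad.
Only numpy, scipy, OpenCV 4.12 (cv2) and the standard library are available. Lean on these libraries where they do the work, as an engineer would, in place of code of your own. Each camera call takes 0.05 s, during which the arm holds its last target. There are 200 camera calls.

## Working session

There is one attempt and no reset: what is moved stays moved. The work goes in short steps, each a Python script; the robot and the scene stay as the last script left them, time stands still between calls to the robot, and variables do not carry over. Pictures are saved under pics/ and viewed, at most 10 in all, crops included, and the job is handed in when it is done.

```bash
ls; mkdir -p pics; python3 - <<'E'
from cell import manip, cams
import cv2,numpy as np
for n in("scene","top"):
    c=cams.capture(n); cv2.imwrite(f"pics/{n}0.png",c["image"]); np.savez(f"{n}0.npz",**c)
    print(n,c["intrinsics"].tolist(),c["k1"],c["position"],c["orientation"],(c["z_map"]>0).mean())
print(manip.state())
E
```

```text
pics
scene [[587.2433601184433, 0.0, 313.5178981944423], [0.0, 587.2433601184433, 243.90423023466153], [0.0, 0.0, 1.0]] -0.16178112986232496 [0.59214016 0.53228092 0.99633879] [ 0.04420881  3.03071214 -0.8109943 ] 0.9960872395833333
top [[545.5106957208088, 0.0, 313.5101123026888], [0.0, 545.5106957208088, 238.0407351690497], [0.0, 0.0, 1.0]] 0.00010217607140988371 [0.39333525 0.0345452  1.13998933] [-2.1394893   2.09154372 -0.21468347] 0.9959602864583333
{'clock': 0.1, 'joint_pos': array([ 1.13312400e+00,  2.64681521e-01,  1.60521266e+00, -3.58761122e-06,
        1.27373038e+00, -3.69061819e-02]), 'joint_velocities': array([ 0.00078979, -0.00099215, -0.00370237,  0.00070107, -0.00056301,
        0.00165001]), 'tau': array([ 6.61008999e-04, -5.03623652e+01, -3.58071184e+01,  7.30549637e-02,
        2.34213477e-02, -6.37586709e-05]), 'tool_pos': array([0.26306809, 0.6209302 , 0.23752341]), 'tcp_rot': array([-0.62522119, -3.07826466,  0.00310308]), 'contact_force': array([ 0.2556573 , -0.13192126, -0.65180994]), 'moment': array([-0.00298843, -0.00592321, -0.05848622]), 'grasp_force': 0.0, 'gripper_width': 0.08806546050038401}
```

View pics/scene0.png

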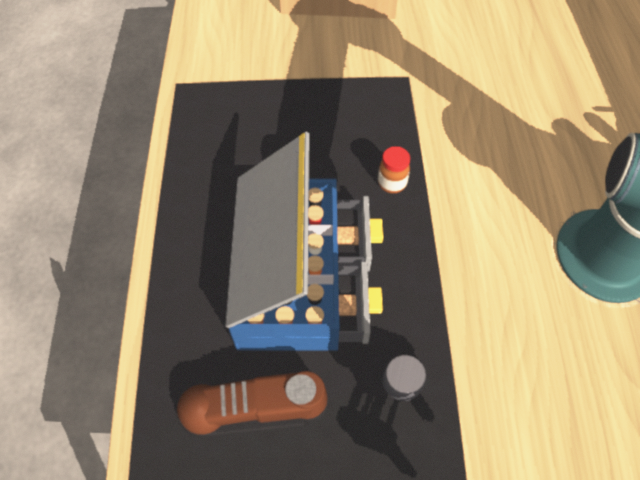

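View pics/top0.png

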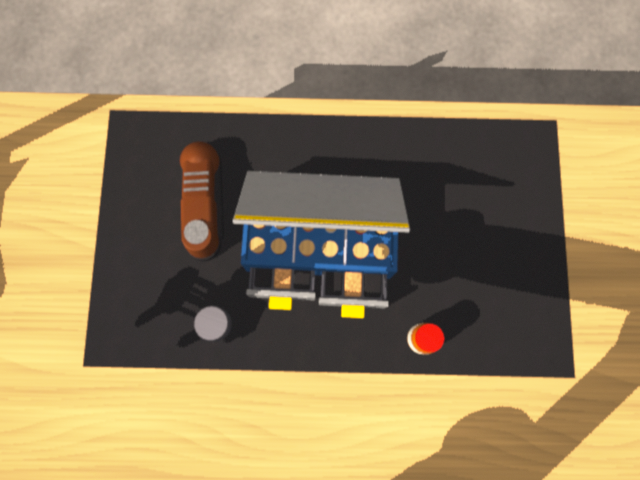

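The scene view shows the raised grey lid with its stripe running from (307,135) to (303,293). The yellow pulls are at (376,231) and (375,300), the jar at (395,168), the tin at (405,378) and the shoe at (250,403). The top view has the stripe from (235,221) to (408,228), the left pull at (280,303), the right pull at (353,311), the tin at (211,323), the jar at (427,338) and the shoe on the left.

```bash
cat > h.py <<'E'
import numpy as np,cv2
from scipy.spatial.transform import Rotation as R
def ray(c,uv):
    K=c["intrinsics"];d=(np.array(uv,float)-K[:2,2])/K[0,0];s=d.copy()
    for _ in range(20): s=d/(1+float(c["k1"])*(s@s))
    v=R.from_rotvec(c["orientation"]).as_matrix()@np.r_[s,1]
    return np.array(c["position"]),v
def onplane(c,uv,z):
    p,v=ray(c,uv); return p+v*(z-p[2])/v[2]
def tri(c1,u1,c2,u2):
    p,v=ray(c1,u1);q,w=ray(c2,u2)
    s=np.linalg.lstsq(np.c_[v,-w],q-p,rcond=None)[0]
    a,b=p+s[0]*v,q+s[1]*w
    return (a+b)/2,np.linalg.norm(a-b)
def bydepth(c,uv):
    p,v=ray(c,uv); return p+v*c["z_map"][int(round(uv[1])),int(round(uv[0]))]
def yellow(c):
    m=cv2.inRange(cv2.cvtColor(c["image"],cv2.COLOR_BGR2HSV),(24,170,110),(34,255,255))
    n,l,s,ce=cv2.connectedComponentsWithStats(m)
    return [(s[i],np.argwhere(l==i)[:,::-1].astype(np.float32)) for i in range(1,n) if s[i,4]>40]
E
python3 - <<'E'
from h import *
S=dict(np.load("scene0.npz"));T=dict(np.load("top0.npz"))
for n,c in(("S",S),("T",T)):
    for s,p in yellow(c):
        r=cv2.minAreaRect(p); a=p[np.argmin(p@[1,1e-3] if np.ptp(p[:,0])>np.ptp(p[:,1]) else p[:,1])]
        b=p[np.argmax(p[:,0] if np.ptp(p[:,0])>np.ptp(p[:,1]) else p[:,1])]
        print(n,s,np.round(cv2.boxPoints(r),1).tolist(),a,b,'top z53',onplane(c,r[0],.053).round(3),'depth',bydepth(c,p.mean(0)).round(3))
def mk(c,lo,hi): 
    m=cv2.inRange(cv2.cvtColor(c["image"],cv2.COLOR_BGR2HSV),lo,hi); n,l,s,ce=cv2.connectedComponentsWithStats(m); i=1+np.argmax(s[1:,4]); return ce[i]
print("jar",onplane(T,mk(T,(0,220,200),(4,255,255)),.085),"tin",onplane(T,(211,323),.045))
for uv in [(235,200),(320,200),(400,200)]: print(bydepth(T,uv))
E
```

```text
T [236 216 171  11 303] [[235.89999389648438, 217.5], [236.0, 215.5], [406.1000061035156, 224.0], [406.0, 226.0]] [236. 216.] [406. 225.] top z53 [0.652 0.022 0.053] depth [0.608 0.025 0.238]
T [269 297  23  13 276] [[269.0, 297.0], [291.0, 297.0], [291.0, 309.0], [269.0, 309.0]] [269. 299.] [291. 299.] top z53 [0.482 0.1   0.053] depth [0.483 0.1   0.051]
T [341 305  23  13 282] [[341.0, 305.0], [363.0, 305.0], [363.0, 317.0], [341.0, 317.0]] [341. 309.] [363. 306.] top z53 [ 0.47  -0.043  0.053] depth [ 0.47  -0.043  0.055]
jar [ 0.42109186 -0.18877526  0.085     ] tin [0.44036954 0.23583686 0.045     ]
[0.70590092 0.20778154 0.00156248]
[0.65987016 0.02587201 0.18225852]
[ 0.66579408 -0.12104885  0.17320755]
```

```bash
python3 - <<'E'
from h import *
S=dict(np.load("scene0.npz"));T=dict(np.load("top0.npz"))
H=cv2.cvtColor(S["image"],cv2.COLOR_BGR2HSV); print(H[300,375],H[231,376],H[200,304],H[250,300:310].tolist())
m=cv2.inRange(H,(18,120,90),(36,255,255)); m[:, :290]=0;m[:,390:]=0;m[:125]=0;m[330:]=0
n,l,s,ce=cv2.connectedComponentsWithStats(m)
comp=[(s[i],np.argwhere(l==i)[:,::-1].astype(np.float32)) for i in range(1,n) if s[i,4]>60]
for a,p in comp: print(a,p.mean(0),bydepth(S,p.mean(0)).round(3))
st=[p for a,p in comp if a[3]>100]
if st:
    p=st[0]; e=[p[p[:,1]<=p[:,1].min()+1].mean(0),p[p[:,1]>=p[:,1].max()-1].mean(0)]
    q=[p for a,p in yellow(T) if a[2]>100][0]
    f=[q[q[:,0]>=q[:,0].max()-1].mean(0),q[q[:,0]<=q[:,0].min()+1].mean(0)]
    P=[tri(S,e[i],T,f[i]) for i in(0,1)]; print(e,f,P)
    A,B=P[0][0],P[1][0]; print("len",np.linalg.norm(A-B),"mid",(A+B)/2)
    d=(B-A)[:2]; yaw=np.arctan2(-d[0],d[1]); M=(A+B)/2
    from scipy.optimize import brentq
    th=brentq(lambda t:.105+.183*np.sin(t)+.008*np.cos(t)-M[2],.3,1.3)
    ux=np.array([np.cos(yaw),np.sin(yaw)]);uy=np.array([-ux[1],ux[0]])
    hinge=M[:2]+ux*(.183*np.cos(th)-0.008*np.sin(th)); O=hinge-ux*.09
    print("yaw",yaw,"lid",th,"O",O)
    for g in ((.482,.100),(.470,-.043)):
        v=np.array(g)-O; print("pull local",v@ux,v@uy,"open",-(v@ux)-.102)
E
```

```text
[ 28 142 247] [ 28 141 247] [ 19  48 165] [[22, 163, 191], [22, 159, 189], [22, 134, 192], [20, 61, 164], [18, 24, 182], [15, 22, 207], [17, 23, 210], [16, 17, 191], [0, 2, 137], [19, 21, 134]]
[296 133   9 161 881] [300.09082 215.69125] [0.609 0.041 0.232]
[370 218  14  26 313] [376.52716 230.17253] [ 0.469 -0.038  0.052]
[369 287  14  27 357] [375.43417 299.82352] [0.483 0.106 0.054]
[array([302.5    , 133.66667], dtype=float32), array([297.85715, 292.2857 ], dtype=float32)] [array([405.66666, 225.33333], dtype=float32), array([236.5, 216.5], dtype=float32)] [(array([ 0.60257804, -0.11957201,  0.23823442]), np.float64(0.001226127139638298)), (array([0.61405638, 0.1692921 , 0.22831014]), np.float64(0.0006355335971609311))]
len 0.28926236292275753 mid [0.60831721 0.02486005 0.23327228]
yaw -0.03971524985383872 lid 0.7320912790476648 O [0.64904906 0.02324152]
pull local -0.16996501185256532 0.07006530072141799 open 0.06796501185256533
pull local -0.17627776143243706 -0.07329839479715405 open 0.07427776143243707
```

```bash
cat >> h.py <<'E'
YAW=-0.0397; O=np.array([.6490,.0232])
def W(x,y,z): c,s=np.cos(YAW),np.sin(YAW); return np.array([O[0]+c*x-s*y,O[1]+s*x+c*y,z])
def rot(a):
    M=np.array([[-np.cos(a),0,np.sin(a)],[0,1,0],[-np.sin(a),0,-np.cos(a)]])
    return R.from_matrix(R.from_euler("z",YAW).as_matrix()@M).as_rotvec()
E
cat > push.py <<'E'
import sys
from h import *
from cell import manip, inverse_kinematics as ik
y,x0=float(sys.argv[1]),float(sys.argv[2]); r=rot(np.radians(30)); z=.042
ux=np.array([np.cos(YAW),np.sin(YAW),0])
manip.set_gripper(0,10)
for p in (W(x0,y,.2),W(x0,y,z),W(-.12,y,z)): print(p.round(3),ik(p,r))
manip.move_pose(W(x0,y,.2),r)
manip.move_linear(W(x0,y,z),.15)
f0=np.array(manip.state()["contact_force"])
F=lambda:(np.array(manip.state()["contact_force"])-f0)@ux
x=x0
while x<-.105:
    x+=.01 if x<-.14 else .002
    manip.move_linear(W(x,y,z),.08 if x<-.14 else .03)
    f=F(); print(round(x,3),round(f,1),end=" | ")
    if f<-10: break
print(manip.state()["tool_pos"],manip.state()["clock"])
manip.move_linear(W(x-.03,y,z),.12)
manip.move_linear(W(x0,y,.2),.2)
E
python3 push.py 0.066 -0.235
```

```text
[0.417 0.098 0.2  ] [ 0.31008565 -0.54211064  2.46335955 -0.2569477   0.73995562 -1.07314167]
[0.417 0.098 0.042] None
[0.532 0.094 0.042] [ 0.20506169  0.00571268  2.41725141 -0.53377521  0.24045035 -0.83669139]Traceback (most recent call last):
  File "push.py", line 9, in <module>
    manip.move_linear(W(x0,y,z),.15)
    ~~~~~~~~~~~~~~~~~^^^^^^^^^^^^^^^
cell.IKError: the arm cannot follow that straight line within its joint ranges
```

```bash
python3 - <<'E'
from h import *
from cell import inverse_kinematics as ik
for y in(.066,-.066):
  for a in(0,5,10,15,20,25,30):
    print(y,a,[int(ik(W(x,y,z),rot(np.radians(a))) is not None) for x,z in((-.225,.2),(-.225,.12),(-.225,.042),(-.21,.042),(-.19,.042),(-.17,.042),(-.15,.042),(-.12,.042))])
E
```

```text
0.066 0 [1, 1, 1, 1, 1, 1, 1, 1]
0.066 5 [1, 1, 1, 1, 1, 1, 1, 1]
0.066 10 [1, 1, 1, 1, 1, 1, 1, 1]
0.066 15 [1, 1, 1, 1, 1, 1, 1, 1]
0.066 20 [1, 1, 1, 1, 1, 1, 1, 1]
0.066 25 [1, 1, 1, 1, 1, 1, 1, 1]
0.066 30 [1, 1, 0, 0, 1, 1, 1, 1]
-0.066 0 [1, 1, 1, 1, 1, 1, 1, 1]
-0.066 5 [1, 1, 1, 1, 1, 1, 1, 1]
-0.066 10 [1, 1, 1, 1, 1, 1, 1, 1]
-0.066 15 [1, 1, 1, 1, 1, 1, 1, 1]
-0.066 20 [1, 1, 1, 1, 1, 1, 1, 1]
-0.066 25 [1, 1, 0, 1, 1, 1, 1, 1]
-0.066 30 [1, 0, 0, 0, 0, 1, 1, 1]
```

```bash
sed -i 's/radians(30)/radians(18)/' push.py; python3 push.py 0.066 -0.222
```

```text
[0.43  0.098 0.2  ] [ 0.23150973 -0.37726418  2.31450263 -0.10557169  0.90369019 -1.24679414]
[0.43  0.098 0.042] [ 0.23150973 -0.13202336  2.46929362 -0.17127651  0.50717659 -1.1622021 ]
[0.532 0.094 0.042] [ 0.16906004  0.06537853  2.28018715 -0.13596213  0.49211259 -1.25198698]
-0.212 -0.1 | -0.202 -0.1 | -0.192 -0.6 | -0.182 -1.0 | -0.172 1.7 | -0.162 -0.4 | -0.152 -0.3 | -0.142 -0.1 | -0.132 -8.9 | -0.13 -14.6 | [0.51773095 0.09400558 0.04016758] 8.0167
```

```bash
python3 push.py -0.066 -0.222 && python3 - <<'E'
from cell import cams,manip
import cv2,numpy as np
for n in("scene","top"):
    c=cams.capture(n); cv2.imwrite(f"pics/{n}1.png",c["image"]); np.savez(f"{n}1.npz",**c)
print(manip.state()["clock"])
E
```

```text
[ 0.425 -0.034  0.2  ] [-0.17057137 -0.42676426  2.34529388  0.05101882  0.91204936 -1.72657701]
[ 0.425 -0.034  0.042] [-0.17057137 -0.17757737  2.50604787  0.08375843  0.5029599  -1.7687557 ]
[ 0.526 -0.038  0.042] [-0.1389966   0.03738399  2.31000712  0.06608429  0.48238809 -1.72382432]
-0.212 0.7 | -0.202 0.8 | -0.192 -0.0 | -0.182 0.2 | -0.172 1.4 | -0.162 -0.5 | -0.152 1.1 | -0.142 -0.1 | -0.132 -3.8 | -0.13 -10.1 | [ 0.51393224 -0.03727386  0.04078339] 14.3583
15.8583
```

```bash
python3 - <<'E'
import cv2,numpy as np
a=cv2.imread("pics/scene1.png")[150:380,210:430];b=cv2.imread("pics/top1.png")[150:340,220:430]
f=lambda i:cv2.resize(i,(390,500),interpolation=cv2.INTER_CUBIC)
cv2.imwrite("pics/c1.png",np.hstack([f(a),f(b)]))
E
```

```text
(no output)
```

View pics/c1.png

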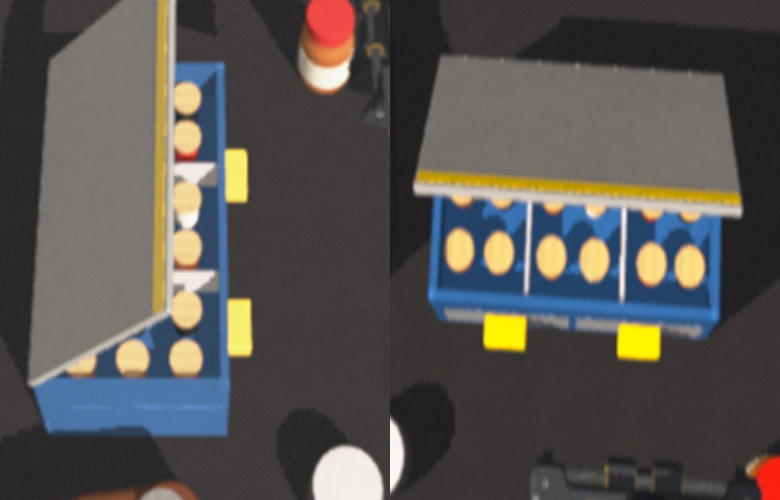

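Both drawer fronts sit flush: the right one's yellow pull is at (236,175) and the left one's at (239,328) in the left half of the crop. Jar and tin have not moved. I'll use the shut pulls to refine the chest frame, then push the lid.

```bash
python3 - <<'E'
from h import *
T=dict(np.load("top1.npz"))
P=[]
for s,p in yellow(T):
    g=onplane(T,cv2.minAreaRect(p)[0],.053)
    if s[2]<60: P.append(g[:2]); print(s,g.round(4))
P.sort(key=lambda g:-g[1]); d=P[0]-P[1]; yaw=np.arctan2(-d[0],d[1]); m=(P[0]+P[1])/2
print("yaw",yaw,"len",np.linalg.norm(d),"O",m+.102*np.array([np.cos(YAW),np.sin(YAW)]))
from cell import inverse_kinematics as ik
for th in(.8,.4,0):
  for r in(.16,):print(th,ik(W(.09-r*np.cos(th),0,.113+r*np.sin(th)+.03),rot(0)))
E
```

```text
[270 270  23  13 272] [0.5363 0.0997 0.053 ]
[343 273  22  14 270] [ 0.5325 -0.0457  0.053 ]
yaw -0.02623800743400015 len 0.14551817352489724 O [0.63630161 0.02294067]
0.8 [-1.35092569e-03  1.64878134e-01  1.68773458e+00 -4.44089210e-16
  1.28897994e+00 -1.53244725e+00]
0.4 [ 9.75144711e-04  1.32025402e-01  1.82343556e+00 -4.44089210e-16
  1.18613169e+00 -1.53012118e+00]
0 [ 1.86204309e-03  1.63695835e-01  1.90912108e+00 -4.44089210e-16
  1.06877574e+00 -1.52923428e+00]
```

```bash
sed -i 's/^YAW=.*/YAW=-0.033; O=np.array([.6385,.0232])/' h.py; cat > lid.py <<'E'
from h import *
from cell import manip,cams
q=rot(0); r=.155
def P(t): return W(.09-r*np.cos(t)+.008*np.sin(t),0,.105+r*np.sin(t)+.008*np.cos(t))
p=np.array(manip.state()["tool_pos"]); manip.move_linear([p[0],p[1],.33],.25)
a=P(1.0); manip.move_pose([a[0],a[1],.33],q); manip.move_linear(a,.15)
f0=manip.state()["contact_force"][2]
t=1.0
while t>-.12:
    t-=.1 if t>.15 else .015
    manip.move_linear(P(t),.08 if t>.15 else .03)
    f=manip.state()["contact_force"][2]-f0; print(round(t,3),round(f,1),end=" | ")
    if f>(25 if t>.15 else 15): break
s=manip.state();print(s["tool_pos"],s["clock"])
p=np.array(s["tool_pos"]); manip.move_linear([p[0],p[1],.3],.2)
manip.move_pose([.42,.02,.35],q)
for n in("scene","top"):
    c=cams.capture(n); cv2.imwrite(f"pics/{n}2.png",c["image"]); np.savez(f"{n}2.npz",**c)
s=manip.state();print(s["clock"],s["contact_force"])
E
python3 lid.py
```

```text
0.9 -0.1 | 0.8 0.0 | 0.7 -0.3 | 0.6 -1.1 | 0.5 -0.8 | 0.4 -0.8 | 0.3 -0.8 | 0.2 -1.0 | 0.1 -1.1 | 0.085 -0.4 | 0.07 0.0 | 0.055 -0.5 | 0.04 -0.2 | 0.025 -0.4 | 0.01 0.3 | -0.005 7.1 | -0.02 18.7 | [0.57383676 0.02534254 0.11330032] 23.625
25.5167 [-0.28944962  0.38712057  0.28159499]
```

View pics/scene2.png

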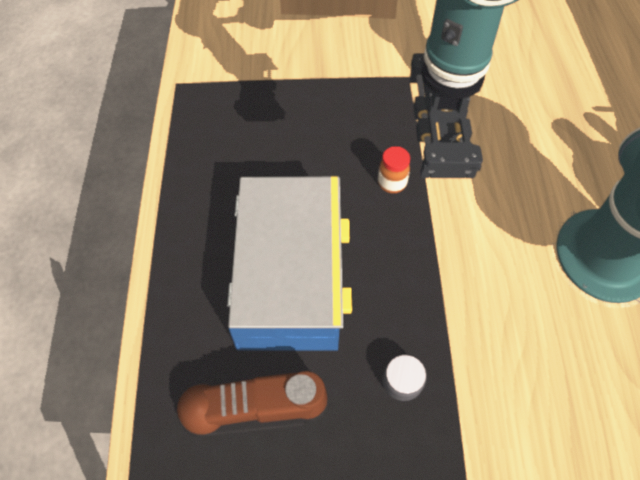

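```bash
python3 - <<'E'
from h import *
S=dict(np.load("scene2.npz"))
for x in(-.085,-.05,0,.05,.085):
    print(x,[round(float(np.median([bydepth(S,uv)[2] for uv in [(u,v)]])),4) for u,v in ()])
for u in(235,260,285,310,330): print(u,[bydepth(S,(u,v)).round(3).tolist() for v in(225,290)])
E
```

```text
-0.085 []
-0.05 []
0 []
0.05 []
0.085 []
235 [[0.744, -0.091, -0.0], [0.722, 0.108, 0.114]]
260 [[0.683, -0.022, 0.108], [0.68, 0.107, 0.11]]
285 [[0.638, -0.017, 0.113], [0.638, 0.11, 0.114]]
310 [[0.594, -0.017, 0.11], [0.597, 0.111, 0.111]]
330 [[0.558, -0.018, 0.108], [0.563, 0.112, 0.112]]
```

```bash
python3 - <<'E'
from h import *
for k in(1,2):
    S=dict(np.load(f"scene{k}.npz"));T=dict(np.load(f"top{k}.npz"))
    H=cv2.cvtColor(S["image"],cv2.COLOR_BGR2HSV)
    m=cv2.inRange(H,(22,110,90),(36,255,255))
    for v in(231,300):
        xs=np.where(m[v,:400])[0]; print(k,v,xs[xs>325])
    print([s.tolist() for s,p in yellow(T)])
    for lo,hi in (((0,200,150),(6,255,255)),):
        print("jar",[np.argwhere(cv2.inRange(cv2.cvtColor(c["image"],cv2.COLOR_BGR2HSV),lo,hi)[130:220,360:430]).mean(0).round(1) for c in(S,)])
E
```

```text
1 231 [338 339 340 341 342 343 344 345 346 347 348]
1 300 [339 340 341 342 343 344 345 346 347 348 349 350 351]
[[236, 216, 172, 11, 310], [270, 270, 23, 13, 272], [343, 273, 22, 14, 270]]
jar [array([nan, nan])]
2 231 [332 333 334 335 336 337 338 341 342 343 344 345 346 347 348]
2 300 [333 334 335 336 337 338 339 343 344 345 346 347 348 349 350 351]
[[241, 259, 144, 13, 712]]
jar [array([nan, nan])]<stdin>:10: RuntimeWarning: Mean of empty slice.
  ret = um.true_divide(
```

The outer edges of the pulls haven't shifted, at columns 348 and 351. The lid lies flat at about 0.113 m, and the jar, tin and shoe are where they were.

```bash
python3 -c "
from cell import order; print(order.close_job())"
```

```text
the job is handed in; nothing more can be done
None
```

I pushed both drawers fully home, then pushed the lid down flat on the chest, and handed the job in at about 25.5 s with the arm clear and the jar, tin and shoe where they were.

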